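Stack ink tins on the code reader's sled and hold it at the mark

ROBOT

A 6-joint arm with a two-finger parallel gripper is mounted at the origin on the work surface. World frame = base frame: x ahead of the robot, y to its left, z up, the work surface at z = 0. Lengths are in m, angles in rad, forces in N, time in s.
With the tool pointing down it reaches from about 0.325 to 0.75 m from the base axis. Payload 7.6 kg.
Tool frame: the origin (TCP) lies midway between the tips of the shut fingers; the grasp point (between the pads) lies 19 mm behind it; z points along the fingers, y is the direction in which the jaws open and shut (so a half turn about z gives the same grasp; the last joint's range is limited). The gripper opens to 85 mm and grips with 20 to 120 N. Pads are 22 mm wide; open, the fingers measure 114 mm over their backs; the gripper's body (76 mm by 85 mm) begins 54 mm behind the grasp point. The pads swing forward as they close: fully open they stand 13 mm farther back than shut.
Start: joints at [-1.328, 0.052, 1.401, -0, 1.689, -0.07], TCP at [0.162, -0.5, 0.231] pointing down, gripper open.
Joint ranges: [-2.9, 2.9], [-0.91, 2.17], [0.12, 2.37], [-1.06, 4.2], [0.26, 2.73], [-2.93, 2.93]. Speed limits (rad/s): [2.57, 2.57, 3.01, 3.14, 3.14, 3.14].

INTERFACE

Orientations are given as a rotation vector (axis times angle).
In Python, from plant import arm gives the robot as it stands. The module is installed in compiled form; this text tells all that it offers.
- The arm moves only by the shell command python3 -m pendant 'ROWS' [OPENING]. ROWS is JSON, a list that holds one entry, the list of rows, each a list of 6 numbers: the shift along the world's x, y, z in mm, then the turn, a rotation vector about the world's x, y, z in rad. A call has 1 to 10 rows; each row shifts and turns the pose as measured when the row begins; what a row does not reach is not made up. A row lasts 1/8 s, in which the tool goes at most 62.5 mm and 10.7 degrees, less where a joint would pass 70% of its speed; a pose out of reach is approached as far as the arm can. A call with a gripper value outside its range is refused whole. OPENING is the opening in per cent of the stroke, from 0 (shut) to 100 (fully open), set as the call begins (- or left out, the last holds). The fingers move at their own pace and stop on an object; the grip force is fixed at half the most. Time passes only in rows, so rows that do not move let the fingers close. It gives the time, the measured TCP pose, the force and the opening at its end, in the units of the state.
- arm.get_obs(): the state, without advancing time (a new reading comes with each control period).
- arm.read_camera(name): name is "scene" or "side" or "wrist"; returns a dict with "pixels" (420x560x3 uint8, red, green, blue), "z_map" (420x560 float32, m along the optical axis (not along the pixel's ray), 0 where there is no reading), "fx", "fy", "cx", "cy" (pixels), "extrinsics" (4x4, takes a point from camera to world coordinates). Camera axes: x right, y down, z forward; pixel columns grow to the right and rows downward; lengths in m; the calibration is good to about 2 mm. A picture is of the moment at which its call begins.
- arm.finish_job(): hands the job in, once; it reports no verdict.
The state is a dict: "t": time; "joints": joint angles; "dq": joint speeds; "joint_torque": joint torques, N m; "tcp_pos": TCP position; "tcp_rot": TCP orientation; "ft_force": force on the tool from outside, world axes, zero at the start; "ft_torque": the same for the moment, N m; "grip_width": opening from 0.0 (shut) to 1.0 (fully open).
Only numpy, scipy, OpenCV 4.12 (cv2) and the standard library are available. Lean on these libraries where they do the work, as an engineer would, in place of code of your own. Each camera call takes 0.05 s, during which the arm holds its last target.

TASK

Book in three tins of ink on the code reader: stack the blue tin squarely on the red tin that stands on the reader's sled, then the yellow tin squarely on the blue one. Then draw the sled out by its upright handle, against its spring, until its white pointer lines up with the reader's red line, and keep it there with the column standing: the program finishes while still holding the handle, because the sled springs back if let go. Leave the green tin, the round can and the palette knife where they are.

Things in the scene. Friction and masses are not known exactly. Their poses are not given: they have to be found in the camera images.
- tin_red: closed rectangular ink tin, 70 (own x) x 48 (own y) x 44 mm high, flat lid, 150 to 310 g; origin at the centre of its underside, z up. Red panel on the lid; it stands on the sled's platform, its long side along the sled's travel: the foot of the column. It is loose and is carried by friction.
- tin_blue: closed rectangular ink tin, 70 (own x) x 48 (own y) x 44 mm high, flat lid, 150 to 310 g; origin at the centre of its underside, z up. Blue panel on the lid; on the bench; its place and yaw vary and it may trade places with the yellow and green tins and the can.
- tin_yellow: closed rectangular ink tin, 70 (own x) x 48 (own y) x 44 mm high, flat lid, 150 to 310 g; origin at the centre of its underside, z up. Yellow panel on the lid; on the bench; place and yaw vary likewise.
- tin_green: closed rectangular ink tin, 70 (own x) x 48 (own y) x 44 mm high, flat lid, 150 to 310 g; origin at the centre of its underside, z up. Green panel on the lid; not wanted, stays where it is; place and yaw vary likewise.
- can: closed round can, 78 mm across, 48 mm high, dark metal with a paper band; stays where it is; origin at the centre of its underside.
- knife: palette knife lying flat on the bench beyond the tins, 220 mm long along its own x (wooden handle to -x, 28 mm wide steel blade to +x), origin on its underside where they meet; stays where it is.
- sled: the moving part of the fixed reader station (base plates 8 mm high, fixed to the bench; place and yaw vary). Origin at the centre of the top of its blue platform (88 along x, 66 mm along y), 28 mm above the bench. The sled slides along its own -x only, 0 (home, as found) to 125 mm (end stop), and a spring draws it home: about 3.5 N at home, rising by 0.5 N each 10 mm (about 8 N at the furthest mark). 0.5 kg, runs smoothly.
- handle (a point): top of the sled's upright black handle post with an orange cap: 20 mm along the sled's x, 24 mm along its y, standing free from 30 to 85 mm above the bench; this point is the centre of its top, 85 mm above the bench, 130 mm from the platform's centre on the sled's -x side. It moves with the sled. Within 70 mm of it nothing is taller than 28 mm.
- pointer (a point): tip of the small white pointer that sticks out of the middle of the platform's +y edge, 50 mm from the platform's centre, 28 mm above the bench; moves with the sled; axes as the sled's.
- mark (a point): end, nearest the sled, of the red line of the grey reader head (44 x 50 mm, 59 mm high, 135 mm to the sled's +y side of the line of travel). Axes as the sled's; the line runs along y, 10 mm above the bench, 18 mm below the pointer's height. It stays put; it is set at 55 to 95 mm of sled travel, so the sled is at the mark when pointer and mark have the same place along the sled's x.
Not all that is in view belongs to the job. Leave any turquoise look-alike of the tin_yellow alone. Leave any orange look-alike of the tin_blue alone.

How it is judged:
On the way, in this order (a step that is already met when the one before it is completed fails the run):
1. the blue tin stands squarely on the red tin, let go (horizontal distance between tin_blue and tin_red below 0.008 m and z of tin_blue in the frame of tin_red between 0.04 and 0.048 m and angle between the x axis of tin_blue and the x axis of tin_red, either way round below 0.14 rad and angle between tin_blue's own z axis and vertical below 0.06 rad and contact force between the fingers and tin_blue below 0.1 N and linear speed of tin_blue below 0.02 m/s), for 0.2 s.
2. the yellow tin stands squarely on the blue tin, let go (horizontal distance between tin_blue and tin_red below 0.008 m and z of tin_blue in the frame of tin_red between 0.04 and 0.048 m and angle between the x axis of tin_blue and the x axis of tin_red, either way round below 0.14 rad and angle between each of tin_blue, tin_yellow's own z axis and vertical below 0.06 rad and horizontal distance between tin_yellow and tin_blue below 0.008 m and z of tin_yellow in the frame of tin_blue between 0.04 and 0.048 m and angle between the x axis of tin_yellow and the x axis of tin_blue, either way round below 0.14 rad and contact force between the fingers and tin_yellow below 0.1 N and contact force between the fingers and tin_blue below 0.1 N and linear speed of tin_yellow below 0.02 m/s), for 0.2 s.
3. the sled is drawn out to the mark by its handle with the column standing on it (horizontal distance between tin_blue and tin_red below 0.008 m and z of tin_blue in the frame of tin_red between 0.04 and 0.048 m and angle between the x axis of tin_blue and the x axis of tin_red, either way round below 0.14 rad and angle between each of tin_blue, tin_yellow's own z axis and vertical below 0.06 rad and horizontal distance between tin_yellow and tin_blue below 0.008 m and z of tin_yellow in the frame of tin_blue between 0.04 and 0.048 m and angle between the x axis of tin_yellow and the x axis of tin_blue, either way round below 0.14 rad and contact force between the fingers and tin_red below 0.1 N and contact force between the fingers and tin_blue below 0.1 N and contact force between the fingers and tin_yellow below 0.1 N and x of pointer in the frame of mark between -0.005 and 0.005 m and contact force between the fingers and sled above 2 N), for 0.3 s.
At the end, for the whole second after the job is handed in: Fingers hold the sled still (over 2 N), pointer within 5 mm of the red line; red tin within 12 mm of the platform's centre, blue on red, yellow on blue, each within 8 mm and 8 degrees of the one below, upright, not touched by the fingers; green tin, can and knife moved under 20 mm (all of step 3 and horizontal distance between tin_red and sled below 0.012 m and z of tin_red in the frame of sled between -0.004 and 0.005 m and linear speed of sled below 0.01 m/s and linear speed of tin_yellow below 0.02 m/s and distance of each of tin_green, can, knife from where it was at the start of the episode below 0.02 m); the arm keeps its last pose, push and grip.
It fails at once if the green tin, the can or the knife is moved more than 20 mm (distance of any of tin_green, can, knife from where it was at the start of the episode above 0.02 m).
It fails at once if a tin of the column falls over (angle between any of tin_red, tin_blue, tin_yellow's own z axis and vertical above 1 rad).
It also fails if it takes over 72 s, if anything falls off the work surface, if the arm or the gripper's body presses on something with over 40 N, if the wrist force passes 120 N, or if a joint passes its speed limit or range.

## Working session

There is one attempt and no reset: what is moved stays moved. The work goes in short steps, Python scripts to look and compute and a shell command to move; the robot and the scene stay as the last step left them, time stands still between calls to the robot, and variables do not carry over. Pictures are saved under pics/ and viewed, and the job is handed in when it is done.

```bash
mkdir -p pics; cat > h.py <<'E'
import numpy as np, cv2
from plant import arm
def snap(n,f):
    c=arm.read_camera(n); cv2.imwrite('pics/'+f,c['pixels'][:,:,::-1]); np.savez('pics/'+f[:-4]+'.npz',**c); return c
def load(f): return dict(np.load('pics/'+f+'.npz'))
def ray(c,u,v,z):
    E=c['extrinsics']; d=E[:3,:3]@np.array([(u-c['cx'])/c['fx'],(v-c['cy'])/c['fy'],1.]); o=E[:3,3]
    return o+d*(z-o[2])/d[2]
def cloud(c):
    z=c['z_map']; v,u=np.mgrid[:z.shape[0],:z.shape[1]]
    P=np.stack([(u-c['cx'])/c['fx']*z,(v-c['cy'])/c['fy']*z,z],-1)
    E=c['extrinsics']; return P@E[:3,:3].T+E[:3,3]
E
python3 - <<'E'
from h import *
for n in ['scene','side','wrist']:
    c=snap(n,n+'0.png'); print(n,c['extrinsics'].round(3).tolist(),c['fx'])
o=arm.get_obs(); print(o)
E
```

```text
scene [[0.883, 0.386, -0.268, 1.014], [0.47, -0.717, 0.515, -0.724], [0.007, -0.581, -0.814, 1.179], [0.0, 0.0, 0.0, 1.0]] 518.8536247499832
side [[0.987, -0.065, 0.146, 0.481], [-0.158, -0.513, 0.844, -0.884], [0.02, -0.856, -0.517, 0.622], [0.0, 0.0, 0.0, 1.0]] 386.7684064093743
wrist [[0.307, -0.911, -0.274, 0.232], [-0.952, -0.295, -0.086, -0.478], [-0.002, 0.287, -0.958, 0.373], [0.0, 0.0, 0.0, 1.0]] 306.69734259220786
{'t': 0.15, 'joints': array([-1.32830525e+00,  5.26728829e-02,  1.40147809e+00, -1.16827267e-06,
        1.68859201e+00, -7.02793061e-02]), 'dq': array([-0.00163048, -0.00228739, -0.00207849, -0.00035009,  0.00146836,
        0.00034604]), 'joint_torque': array([ 1.01653408e-03, -3.81950712e+01, -3.60424662e+01, -1.37470067e-05,
        4.63273551e-03, -7.39059800e-06]), 'tcp_pos': array([ 0.16151892, -0.499304  ,  0.23068272]), 'tcp_rot': array([-3.10212302e+00, -4.89119756e-01,  1.57153726e-04]), 'ft_force': array([ 0.67047427,  0.47396832, -0.11475112]), 'ft_torque': array([-0.00637547, -0.01223823, -0.0049343 ]), 'grip_width': 0.9979831245661617}
```

View pics/scene0.png

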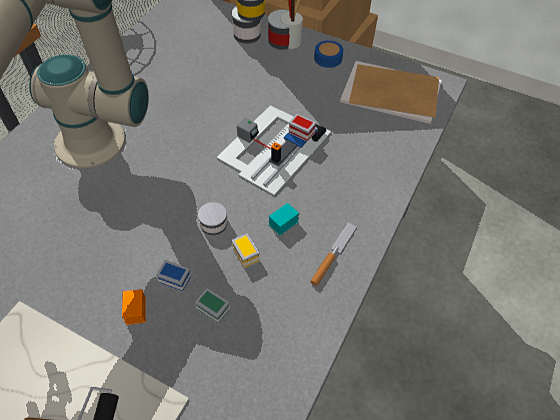

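View pics/side0.png

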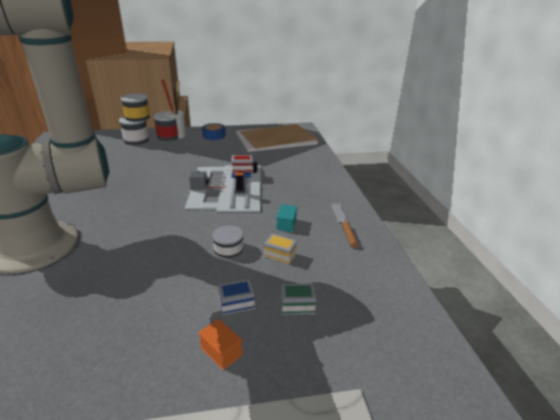

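The scene camera shows blue at (174,272), yellow (245,248), green (212,303), can (212,217), red on the sled (303,126), the handle with its orange cap (277,147), and the mark line near (262,143). The turquoise and orange decoys are also in view.

```bash
cat >> h.py <<'E'
def tops(c,zlo,zhi,amin=60):
    P=cloud(c); m=((P[...,2]>zlo)&(P[...,2]<zhi)&(c['z_map']>0)).astype(np.uint8)
    n,l,s,ce=cv2.connectedComponentsWithStats(m)
    out=[]
    for i in range(1,n):
        if amin<s[i,4]<6000:
            q=P[l==i]; r=cv2.minAreaRect((q[:,:2]*1000).astype(np.float32)); 
            bp=(cv2.boxPoints(r)); e=bp[1]-bp[0]; f=bp[2]-bp[1]
            L=e if np.hypot(*e)>np.hypot(*f) else f
            rgb=np.median(c['pixels'][l==i],0)
            out.append((ce[i].round(0),s[i,4],np.round(r[0],1),np.round(sorted(r[1]),1),round(float(np.degrees(np.arctan2(L[1],L[0]))%180),1),np.median(q[:,2]).round(4),rgb))
    return out
E
python3 - <<'E'
from h import *
for n in ['scene0','side0']:
    c=load(n)
    for zl,zh in [(.038,.052),(.066,.078),(.08,.09)]:
        print(n,zl)
        for t in tops(c,zl,zh,20):
            if abs(t[2][0])<900 and abs(t[2][1])<700: print(*t)
c=load('scene0')
im=cv2.resize(c['pixels'][90:200,205:345],None,fx=5,fy=5,interpolation=cv2.INTER_CUBIC); cv2.imwrite('pics/s0z.png',im[:,:,::-1])
E
```

```text
scene0 0.038
[247.  31.] 100 [178.6 670.5] [46.9 98.2] 31.5 0.0457 [128.5 123.  120. ]
[ 90. 143.] 191 [ 35.2 -23.5] [ 67.  139.2] 56.7 0.0444 [107. 101.  89.]
[248. 132.] 76 [430.5 231.4] [32.  61.2] 33.5 0.0457 [64. 66. 67.]
[301. 132.] 89 [579.6 306.3] [41.  79.8] 29.8 0.0457 [126. 120. 117.]
[275. 156.] 32 [553.  180.3] [15.6 27. ] 19.8 0.0441 [12.5 14.  15. ]
[212. 214.] 557 [498.7 -82.5] [77.  77.8] 1.9 0.0462 [180. 181. 186.]
[284. 215.] 382 [668.7   8.1] [49.1 73.5] 68.2 0.0428 [  0. 170. 168.]
[245. 247.] 444 [ 626.5 -127.1] [49.5 71.9] 146.2 0.0427 [237.  192.   32.5]
[173. 272.] 479 [ 504.7 -278. ] [49.1 71.4] 6.7 0.0427 [ 45.  66. 102.]
[132. 303.] 542 [ 467.6 -393.8] [49.3 72.1] 125.2 0.0427 [162.  76.   0.]
[212. 302.] 541 [ 634.6 -301.6] [49.2 72.8] 173.2 0.0427 [48. 84. 66.]
[104. 406.] 416 [ 563.  -616.1] [35.9 55.3] 111.9 0.0446 [22. 22. 22.]
scene0 0.066
[246.  24.] 82 [177.6 667.5] [45.5 93.1] 27.7 0.0726 [40. 42. 44.]
[302. 123.] 270 [569.7 320.5] [53.  72.3] 175.0 0.0703 [172.   80.5  81.5]
[ 87. 136.] 157 [ 31.4 -25.4] [ 59.2 130.4] 50.6 0.0716 [104.  99.  87.]
[... 1043 characters left out ...]
6] 6.8 0.0441 [59.5 67.  80. ]
[298. 292.] 606 [ 635.2 -301.3] [50.9 69.9] 174.3 0.0443 [61.5 73.  70. ]
[220. 337.] 867 [ 468.4 -393.9] [48.8 71.9] 126.6 0.0441 [121.  64.  32.]
side0 0.066
[134. 127.] 76 [168.7 669. ] [46.4 97.4] 11.4 0.0723 [46. 48. 50.]
[242. 158.] 154 [571.7 318.9] [48.3 68.6] 176.1 0.0723 [126.   86.5  89. ]
[239. 177.] 28 [554.2 181.2] [12.1 24.4] 20.8 0.072 [35.5 24.5 22. ]
[ 29. 232.] 268 [ 32.8 -33.1] [ 48.5 126.8] 43.5 0.0718 [100.   96.5  88.5]
side0 0.08
[133. 124.] 60 [170.5 668.5] [43.8 99.1] 15.7 0.0845 [60.5 63.  64. ]
[239. 172.] 34 [551.1 186.4] [16.5 25.7] 0.1 0.0843 [122.   68.5  41. ]
[ 28. 228.] 209 [ 33.4 -35.6] [ 42.5 119.5] 41.2 0.0848 [97. 94. 86.]
```

View pics/s0z.png

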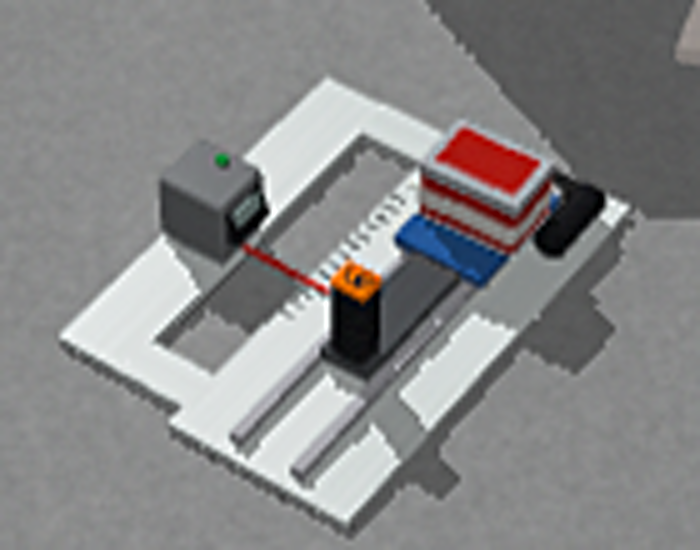

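```bash
python3 -m pendant '[[[43,27,-8,0,0,-0.025],[43,28,-8,0,0,-0.025],[43,28,-8,0,0,-0.025],[43,28,-8,0,0,-0.025],[43,28,-8,0,0,-0.025],[43,28,-8,0,0,-0.025],[43,27,-8,0,0,-0.025],[43,27,-8,0,0,-0.022],[0,0,0,0,0,0]]]' 100
python3 - <<'E'
from h import *
c=snap('wrist','w1.png'); print(*tops(c,.036,.05,200),sep='\n')
E
```

```text
t: 1.27
tcp_pos: [0.5135, -0.2689, 0.1612]
tcp_rot: [-3.133, -0.166, 0.006]
ft_force: [-0.6, -0.1, 0.8]
grip_width: 1.004
(array([291., 217.]), np.int32(4043), array([ 505. , -277.6]), array([47.9, 70. ]), 6.8, np.float64(0.0434), array([ 77., 113., 137.]))
(array([416., 262.]), np.int32(2685), array([ 467.9, -393.9]), array([49.1, 70. ]), 125.9, np.float64(0.0432), array([226., 138.,  56.]))
```

View pics/w1.png

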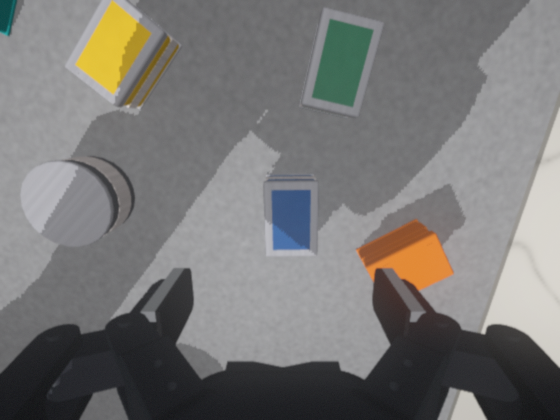

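The wrist view has blue's lid at (291,217), which gives (505,-277.6) at 6.8°. That agrees with the other cameras.

```bash
python3 -m pendant '[[[-8.5,-8.7,-30,0,0,0.013],[0,0,-35,0,0,0],[0,0,-20,0,0,0],[0,0,0,0,0,0]]]' 100; python3 -c "
from h import *
print(arm.get_obs()['tcp_pos'],arm.get_obs()['tcp_rot'])"
```

```text
t: 1.82
tcp_pos: [0.5009, -0.2822, 0.0759]
tcp_rot: [-3.135, -0.18, 0.004]
ft_force: [-0.4, 0.3, 0.6]
grip_width: 0.998
[ 0.50092559 -0.28221064  0.07593448] [-3.13520312 -0.17973457  0.00441549]
```

```bash
python3 -m pendant '[[[4,4.5,-20,0,0,0.003],[0,0,-25,0,0,0],[0,0,-18,0,0,0],[0,0,-5,0,0,0],[0,0,0,0,0,0]]]' 100
```

```text
t: 2.45
tcp_pos: [0.5061, -0.2789, 0.0076]
tcp_rot: [3.134, 0.183, 0.002]
ft_force: [-0.5, -0.7, -0.3]
grip_width: 1.001
```

```bash
python3 -m pendant '[[[-1,1,0,0,0,0],[0,0,0,0,0,0],[0,0,0,0,0,0],[0,0,0,0,0,0],[0,0,0,0,0,0]]]' 0; python3 -m pendant '[[[0,0,0,0,0,0],[0,0,10,0,0,0],[0,0,20,0,0,0],[0,0,0,0,0,0]]]'; python3 - <<'E'
from h import *
c=snap('side','sd2.png')
cv2.imwrite('pics/sd2z.png',cv2.resize(c['pixels'][180:360,160:360],None,fx=4,fy=3.3)[:,:,::-1])
E
```

```text
t: 3.08
tcp_pos: [0.506, -0.2784, 0.0096]
tcp_rot: [3.132, 0.183, 0.007]
ft_force: [0.6, 0.1, -1.3]
grip_width: 0.555
t: 3.58
tcp_pos: [0.5057, -0.2783, 0.0408]
tcp_rot: [3.133, 0.183, 0.006]
ft_force: [-0.7, -0.8, -1.7]
grip_width: 0.553
```

View pics/sd2z.png

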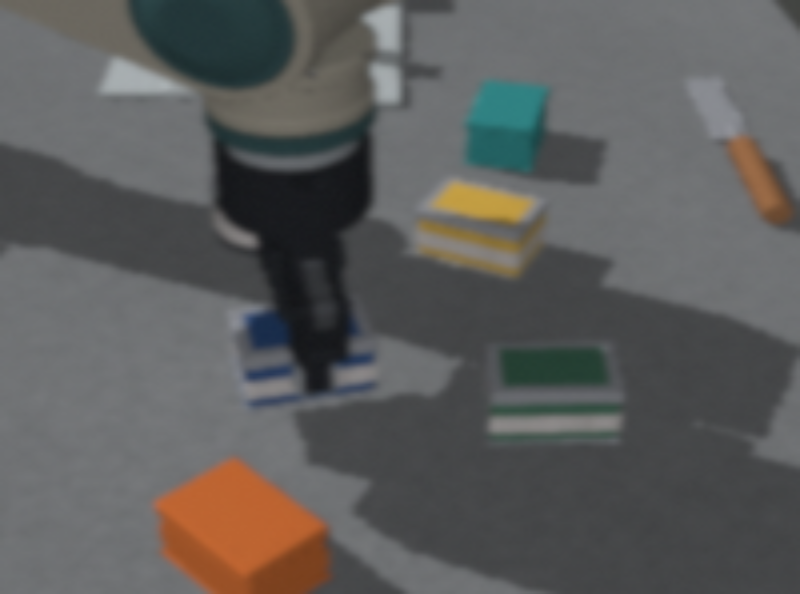

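Blue is gripped (width 0.555) and has lifted. Next I carry it high to a viewing pose short of the reader.

```bash
python3 -m pendant '[[[0,0,45,0,0,0],[0,15,45,0,0,0],[5,45,40,0,0,-0.03],[5,50,20,0,0,-0.03],[5,50,0,0,0,-0.03],[4,50,0,0,0,-0.03],[4,50,0,0,0,-0.03],[4,50,0,0,0,-0.03],[4,50,0,0,0,-0.03],[0,40,0,0,0,-0.02]]]'; python3 -m pendant '[[[0,20,0,0,0,0],[0,0,0,0,0,0],[0,0,0,0,0,0]]]'
python3 - <<'E'
from h import *
c=snap('wrist','w3.png'); print(*tops(c,.066,.08,200),sep='\n')
c=snap('side','sd3.png')
E
```

```text
t: 4.88
tcp_pos: [0.5311, 0.1333, 0.184]
tcp_rot: [-3.132, 0.2, 0.015]
ft_force: [-0.0, 0.5, -2.1]
grip_width: 0.56
t: 5.25
tcp_pos: [0.5297, 0.156, 0.1809]
tcp_rot: [-3.133, 0.193, 0.022]
ft_force: [0.3, 0.1, -2.3]
grip_width: 0.553
(array([ 82., 187.]), np.int32(4899), array([569.7, 321. ]), array([50., 70.]), 174.8, np.float64(0.0716), array([166.,  79.,  79.]))
```

View pics/w3.png

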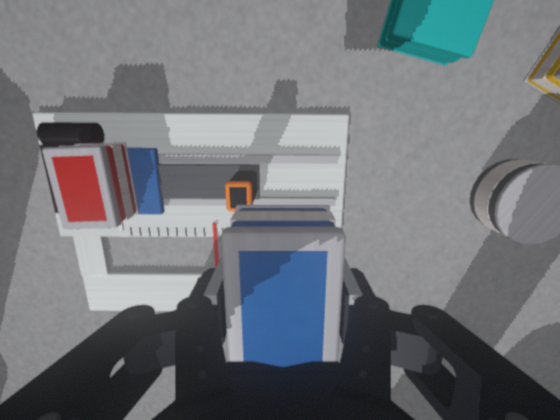

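The wrist view shows red's lid at (82,187), with its long side across the rails, not along them as the text says. I'll align to what I measured. Blue is held at (285,300), and the handle is at (238,195).

```bash
cat >> h.py <<'E'
def toolpts(c,P,o):
    R=cv2.Rodrigues(np.array(o['tcp_rot']))[0]; return (P-o['tcp_pos'])@R
E
python3 - <<'E'
from h import *
c=load('w3'); o=arm.get_obs(); P=cloud(c); T=toolpts(c,P,o)
m=(abs(T[...,0])<60)&(abs(T[...,1])<40)&(T[...,2]<-10)&(T[...,2]>-60)
print(np.histogram(T[m][:,2],bins=12))
for lo,hi in [(-41,-33),(-38,-34)]:
    mm=m&(T[...,2]>lo)&(T[...,2]<hi)
    q=T[mm]; print(q.min(0),q.max(0),len(q))
lid=m&(T[...,2]>-41)&(T[...,2]<-32)
# far edge and sides per row/col
q=T[lid]
for y in range(-21,22,6):
    s=q[abs(q[:,1]-y)<2]; print(y,s[:,0].max().round(4) if len(s) else None)
for y in np.arange(-.02,.021,.008):
    s=q[abs(q[:,1]-y)<.002]; print(round(y,3),np.percentile(s[:,0],99).round(4),np.median(s[:,2]))
R=cv2.Rodrigues(np.array(o['tcp_rot']))[0]; print(R.round(3))
# handle cap
hh=(P[...,2]>.079)&(P[...,2]<.092)&(c['pixels'][...,0]>120)&(c['pixels'][...,2]<90); print(np.median(P[hh],0),hh.sum(),cv2.minAreaRect((P[hh][:,:2]*1e3).astype(np.float32)))
# platform blue
px=c['pixels'].astype(int); b=(px[...,2]>px[...,0]+40)&(abs(P[...,2]-.028)<.006); print(cv2.minAreaRect((P[b][:,:2]*1e3).astype(np.float32)),b.sum())
# white pointer/red line
r=(px[...,0]>px[...,1]+70)&(abs(P[...,2]-.009)<.007); 
n,l,s,ce=cv2.connectedComponentsWithStats(r.astype(np.uint8)); print(s[1:],ce[1:])
E
```

```text
(array([0, 0, 0, 0, 0, 0, 0, 0, 0, 0, 0, 0]), array([0.        , 0.08333333, 0.16666667, 0.25      , 0.33333333,
       0.41666667, 0.5       , 0.58333333, 0.66666667, 0.75      ,
       0.83333333, 0.91666667, 1.        ]))Traceback (most recent call last):
  File "<stdin>", line 7, in <module>
    return umr_minimum(a, axis, None, out, keepdims, initial, where)
ValueError: zero-size array to reduction operation minimum which has no identity
```

Units mixed (T is in metres); I'll fix that.

```bash
python3 - <<'E'
from h import *
c=load('w3'); o=arm.get_obs(); P=cloud(c); T=toolpts(c,P,o)*1000
m=(abs(T[...,0])<60)&(abs(T[...,1])<26)&(T[...,2]<-10)&(T[...,2]>-60)
h,e=np.histogram(T[m][:,2],bins=12);print(h,e.round(0))
lid=m&(T[...,2]>-46)&(T[...,2]<-30); q=T[lid]
for y in np.arange(-20,21,8):
    s=q[abs(q[:,1]-y)<2]; print(y,np.percentile(s[:,0],99).round(1),np.percentile(s[:,0],1).round(1),np.median(s[:,2]).round(1))
R=cv2.Rodrigues(np.array(o['tcp_rot']))[0]; print(R.round(3))
hh=(P[...,2]>.079)&(P[...,2]<.092)&(c['pixels'][...,0]>120)&(c['pixels'][...,2]<90); print(np.median(P[hh],0),hh.sum(),cv2.minAreaRect((P[hh][:,:2]*1e3).astype(np.float32)))
px=c['pixels'].astype(int); b=(px[...,2]>px[...,0]+40)&(abs(P[...,2]-.028)<.006); print(cv2.minAreaRect((P[b][:,:2]*1e3).astype(np.float32)),b.sum())
r=(px[...,0]>px[...,1]+70)&(abs(P[...,2]-.009)<.007)
n,l,s,ce=cv2.connectedComponentsWithStats(r.astype(np.uint8)); print(s[1:],ce[1:])
E
```

```text
[  136   157    82    35   329   573 15466   439   120   324   307   349] [-60. -56. -52. -47. -43. -39. -35. -31. -27. -22. -18. -14. -10.]
-20 34.3 -23.4 -33.7
-12 34.3 -23.3 -33.7
-4 34.2 -24.9 -33.7
4 34.3 -25.2 -33.7
12 34.2 -23.5 -33.6
20 34.2 -23.5 -33.5
[[ 0.992 -0.124 -0.013]
 [-0.124 -0.992  0.003]
 [-0.014 -0.002 -1.   ]]
[0.55598079 0.18690686 0.08390363] 342 ((550.7686767578125, 188.59825134277344), (21.01367950439453, 22.497802734375), 83.52386474609375)
((610.8167724609375, 153.46852111816406), (67.00201416015625, 330.28118896484375), 19.608333587646484) 2043
[[213 223   5  42 100]] [[215.03 241.09]]
```

```bash
python3 -m pendant '[[[10,40,0,-0.003,-0.007,0.015],[10,40,0,0,-0.006,0.018],[10,40,0,0,0,0],[8,35,-10,0,0,0],[2,10,-10,0,0,0],[0,0,-10,0,0,0],[0,0,0,0,0,0],[0,0,0,0,0,0]]]'
cat >> h.py <<'E'
def st():
    o=arm.get_obs(); R=cv2.Rodrigues(np.array(o['tcp_rot']))[0]
    print(round(o['t'],2),(o['tcp_pos']*1000).round(1),'a',np.degrees(np.arctan2(R[1,0],R[0,0])).round(2),'z',R[:,2].round(4),o['ft_force'].round(1),round(o['grip_width'],3)); return o
E
python3 -c "from h import *
st()"
```

```text
t: 6.35
tcp_pos: [0.5733, 0.3163, 0.1503]
tcp_rot: [3.136, -0.161, 0.002]
ft_force: [-0.4, -0.2, -1.3]
grip_width: 0.556
6.35 [573.3 316.3 150.3] a -5.88 z [ 0.0012 -0.002  -1.    ] [-0.4 -0.2 -1.3] 0.556
```

```bash
python3 -m pendant '[[[-2.8,4.6,-25,0,0,0.012],[0,0,-20,0,0,0],[0,0,-8,0,0,0],[0,0,0,0,0,0]]]'
python3 - <<'E'
from h import *
st()
c=snap('wrist','w4.png');c=snap('side','sd4.png')
cv2.imwrite('pics/sd4z.png',cv2.resize(c['pixels'][110:230,170:330],None,fx=5,fy=5)[:,:,::-1])
E
```

```text
t: 6.85
tcp_pos: [0.5719, 0.3188, 0.0985]
tcp_rot: [3.138, -0.147, 0.008]
ft_force: [0.1, -0.1, -2.0]
grip_width: 0.552
6.85 [571.9 318.8  98.5] a -5.36 z [ 5.1e-03 -6.0e-04 -1.0e+00] [ 0.1 -0.1 -2. ] 0.552
```

View pics/w4.png

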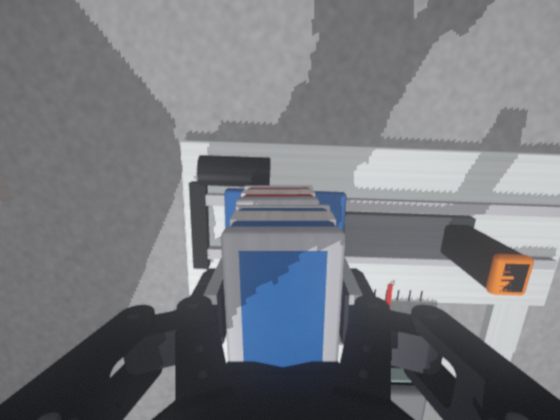

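View pics/sd4z.png

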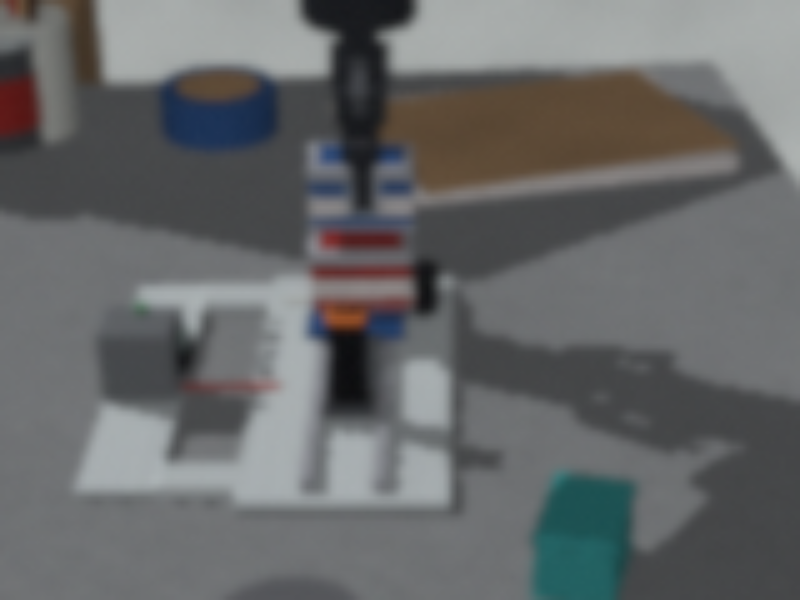

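In the wrist view blue sits over red: red's edge spans 240–315 and blue's 228–335, nearly concentric. The side view agrees. Lowering now.

```bash
python3 -m pendant '[[[-1.4,2.1,-6,0,0,0],[0,0,-6,0,0,0],[0,0,0,0,0,0]]]'; python3 -c "from h import *
st()"
```

```text
t: 7.32
tcp_pos: [0.5713, 0.3218, 0.0882]
tcp_rot: [-3.137, 0.146, -0.014]
ft_force: [0.9, -0.2, -2.0]
grip_width: 0.553
7.33 [571.3 321.8  88.2] a -5.35 z [ 0.0087  0.0012 -1.    ] [ 0.9 -0.2 -2. ] 0.553
```

```bash
python3 -m pendant '[[[-0.8,-0.8,-3,0,0.007,0],[0,0,-2.5,0,0,0],[0,0,0,0,0,0]]]'; python3 -c "from h import *
st()"
```

```text
t: 7.7
tcp_pos: [0.5706, 0.3209, 0.0825]
tcp_rot: [-3.137, 0.146, -0.002]
ft_force: [0.4, -0.9, -2.5]
grip_width: 0.554
7.7 [570.6 320.9  82.5] a -5.34 z [ 0.0014  0.0013 -1.    ] [ 0.4 -0.9 -2.5] 0.554
```

```bash
python3 -m pendant '[[[0,0,-1.5,0,0,0],[0,0,0,0,0,0]]]'; python3 -c "from h import *
st()"
```

```text
t: 7.95
tcp_pos: [0.5709, 0.321, 0.0818]
tcp_rot: [-3.136, 0.147, -0.004]
ft_force: [0.0, 0.0, -1.6]
grip_width: 0.548
7.95 [570.9 321.   81.8] a -5.35 z [ 0.0026  0.0017 -1.    ] [ 0.   0.  -1.6] 0.548
```

```bash
python3 -m pendant '[[[0,0,-1.2,0,0,0],[0,0,0,0,0,0]]]'; python3 -c "from h import *
st()"
```

```text
t: 8.2
tcp_pos: [0.5711, 0.3211, 0.0816]
tcp_rot: [-3.136, 0.146, -0.005]
ft_force: [-0.0, -0.3, -2.9]
grip_width: 0.555
8.2 [571.1 321.1  81.6] a -5.35 z [ 0.0034  0.0019 -1.    ] [-0.  -0.3 -2.9] 0.555
```

```bash
python3 -m pendant '[[[0,0,-1.5,0,0,0],[0,0,0,0,0,0]]]'; python3 -c "from h import *
st()
snap('side','sd5.png')"
```

```text
t: 8.45
tcp_pos: [0.5712, 0.3212, 0.0817]
tcp_rot: [-3.136, 0.146, -0.007]
ft_force: [0.4, -0.3, -1.6]
grip_width: 0.555
8.45 [571.2 321.2  81.7] a -5.34 z [ 0.0043  0.0022 -1.    ] [ 0.4 -0.3 -1.6] 0.555
```

```bash
python3 -m pendant '[[[0,0,-2,0,0,0],[0,0,-1,0,0,0]]]'; python3 -c "from h import *
st()"
```

```text
t: 8.75
tcp_pos: [0.5714, 0.3213, 0.0816]
tcp_rot: [-3.136, 0.146, -0.008]
ft_force: [-3.4, -2.0, 4.2]
grip_width: 0.558
8.75 [571.4 321.3  81.6] a -5.34 z [ 0.0054  0.0023 -1.    ] [-3.4 -2.   4.2] 0.558
```

Contact is confirmed (+4.2 N up, z stalled). Releasing and rising.

```bash
python3 -m pendant '[[[0,0,0.5,0,0,0],[0,0,0,0,0,0],[0,0,0,0,0,0],[0,0,0,0,0,0]]]' 100; python3 -m pendant '[[[0,0,15,0,0,0],[0,0,30,0,0,0],[0,0,40,0,0,0],[0,0,30,0,0,0],[0,-30,0,0,0,0],[0,-40,0,0,0,0],[0,0,0,0,0,0],[0,0,0,0,0,0]]]'
python3 - <<'E'
from h import *
st(); c=snap('wrist','w6.png'); print(*tops(c,.108,.122,200),sep='\n'); print(*tops(c,.06,.075,100),sep='\n')
c=snap('scene','sc6.png'); print(*tops(c,.112,.122,100),sep='\n')
E
```

```text
t: 9.25
tcp_pos: [0.5716, 0.3213, 0.0813]
tcp_rot: [-3.135, 0.146, -0.009]
ft_force: [0.0, 0.2, 1.0]
grip_width: 1.003
t: 10.25
tcp_pos: [0.5718, 0.2505, 0.2091]
tcp_rot: [-3.131, 0.144, -0.022]
ft_force: [-0.5, 0.2, -0.2]
grip_width: 0.999
10.25 [571.8 250.5 209.1] a -5.28 z [ 0.0141  0.0061 -0.9999] [-0.5  0.2 -0.2] 0.999
(array([198., 226.]), np.int32(4873), array([570.9, 320.5]), array([48.4, 69.7]), 174.5, np.float64(0.1155), array([ 75., 105., 155.]))
(array([225., 200.]), np.int32(269), array([579.5, 303.1]), array([38.3, 81.5]), 28.3, np.float64(0.0729), array([ 96.,  93., 102.]))
(array([344., 215.]), np.int32(139), array([555.4, 193.5]), array([13.9, 28.1]), 130.4, np.float64(0.0678), array([67., 65., 65.]))
(array([303., 112.]), np.int32(237), array([571.1, 317.8]), array([50.8, 69.5]), 174.2, np.float64(0.1152), array([ 90., 100., 156.]))
(array([ 84., 125.]), np.int32(101), array([ 39.7, -27.4]), array([ 41.6, 118.8]), 55.2, np.float64(0.1167), array([105.,  99.,  87.]))
```

View pics/w6.png

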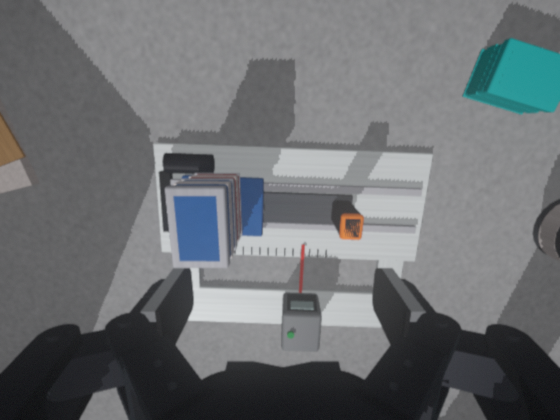

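Blue stands on red at (198,226) in the wrist view, lid z 0.1155. To check the offset I'll compare the near side faces of the two tins, and read the mark at the same time.

```bash
python3 - <<'E'
from h import *
a=np.radians(174.6-180); n=np.array([-np.sin(a),np.cos(a)]); t=np.array([np.cos(a),np.sin(a)])
for f in ['w6','sc6']:
    c=load(f); P=cloud(c)
    D=(P[...,:2]-np.array([.5708,.3205])); s=D@t*1000; d=D@n*1000
    for nm,lo,hi in [('blue',.08,.11),('red',.04,.066)]:
        m=(P[...,2]>lo)&(P[...,2]<hi)&(abs(s)<30)&(d<-15)&(d>-35); 
        m2=(P[...,2]>lo)&(P[...,2]<hi)&(abs(d)<18)&(abs(abs(s)-35)<8)
        print(f,nm,m.sum(),np.median(d[m]).round(2) if m.any() else '', 'end',m2.sum(),np.median(s[m2]).round(2) if m2.any() else '')
c=load('w6');P=cloud(c);px=c['pixels'].astype(int)
cv2.imwrite('pics/w6z.png',cv2.resize(c['pixels'][160:370,150:430],None,fx=2.8,fy=2.8,interpolation=cv2.INTER_CUBIC)[:,:,::-1])
r=(px[...,0]>px[...,1]+60)&(px[...,0]>px[...,2]+60)&(P[...,2]<.02)
n_,l,S,ce=cv2.connectedComponentsWithStats(r.astype(np.uint8));print(S[1:].tolist())
i=1+S[1:,4].argmax(); q=P[l==i]; print(np.median(q[:,2]),q[q[:,1].argmin()]); v,u=np.where(l==i)
W=np.array([ray(c,x,y,.010)[:2]*1000 for x,y in zip(u,v)])
L=cv2.fitLine(W.astype(np.float32),cv2.DIST_HUBER,0,.1,.1).ravel(); print('line',L,np.degrees(np.arctan2(L[1],L[0]))); print('ends',W[W[:,0].argmin()],W[W[:,0].argmax()])
# base white plate at z=.008
w=(abs(P[...,2]-.008)<.004)&(px.min(-1)>120); n_,l,S,ce=cv2.connectedComponentsWithStats(w.astype(np.uint8)); i=1+S[1:,4].argmax()
print(cv2.minAreaRect((P[l==i][:,:2]*1e3).astype(np.float32)),S[i])
E
```

```text
w6 blue 343 -23.09 end 213 33.87
w6 red 193 -22.59 end 122 32.97
sc6 blue 132 -22.28 end 44 33.76
sc6 red 99 -21.75 end 31 32.68
[[300, 245, 4, 47, 94]]
0.010025166199713581 [0.50701981 0.23270149 0.00913898]
line [ 9.9224037e-01 -1.2433424e-01  4.8035104e+02  2.3667027e+02] -7.1423106
ends [446.49413655 241.00966662] [507.46812682 233.91075913]
((545.6578979492188, 245.13583374023438), (309.7350158691406, 152.63833618164062), 82.53404998779297) [  153   143   280   136 15233]
```

View pics/w6z.png

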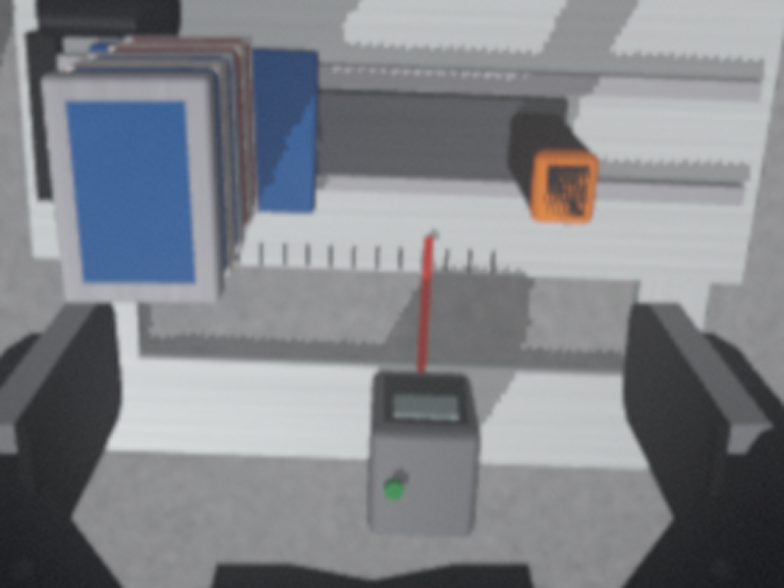

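Blue's side faces are within 1 mm of red's in both views. Now to yellow.

```bash
python3 -m pendant '[[[6,-41,0,-0.006,0.014,-0.055],[6,-41,0,0,0,-0.055],[6,-41,0,0,0,-0.055],[6,-41,-10,0,0,-0.055],[6,-41,-10,0,0,-0.055],[6,-41,-10,0,0,-0.055],[6,-41,-10,0,0,-0.055],[6,-41,-10,0,0,-0.055],[4,-30,0,0,0,-0.05],[0,0,0,0,0,0]]]'
python3 - <<'E'
from h import *
st(); c=snap('wrist','w7.png'); print(*tops(c,.036,.05,200),sep='\n')
E
```

```text
t: 11.6
tcp_pos: [0.625, -0.109, 0.155]
tcp_rot: [-3.008, 0.904, 0.006]
ft_force: [-0.6, 0.2, 0.3]
grip_width: 1.002
11.6 [ 625. -109.  155.] a -33.47 z [-0.0034  0.0017 -1.    ] [-0.6  0.2  0.3] 1.002
(array([299., 197.]), np.int32(4464), array([ 626.9, -127.3]), array([47.9, 69.4]), 146.4, np.float64(0.0435), array([170., 142.,  61.]))
(array([145., 242.]), np.int32(4118), array([668.2,   9.8]), array([48.4, 71.3]), 69.3, np.float64(0.0436), array([ 58., 168., 168.]))
(array([330., 329.]), np.int32(4497), array([500.7, -82.6]), array([73.8, 76.8]), 50.2, np.float64(0.0474), array([128., 128., 132.]))
(array([ 96., 409.]), np.int32(280), array([549.8, 179.6]), array([ 8.2, 23.9]), 6.1, np.float64(0.0427), array([27., 28., 29.]))
```

View pics/w7.png

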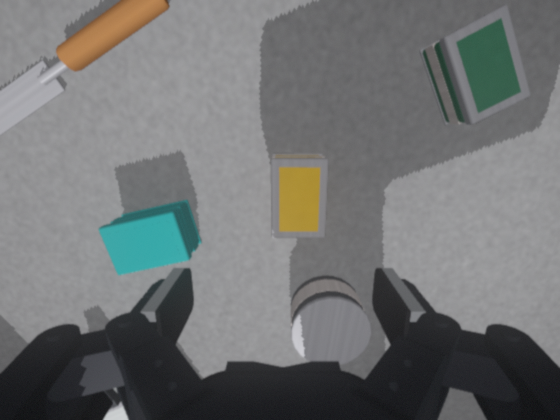

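Yellow is at (299,197) in the wrist view, which gives (626.9,-127.3) at -33.6°. The fingers have room on both sides.

```bash
python3 -m pendant '[[[2,-17,-30,0,0,0],[0,0,-30,0,0,0],[0,0,-20,0,0,0],[0,0,0,0,0,0]]]' 100; python3 -c "from h import *
st()"
```

```text
t: 12.15
tcp_pos: [0.6282, -0.1191, 0.0738]
tcp_rot: [-3.011, 0.888, 0.004]
ft_force: [0.4, -0.8, 0.4]
grip_width: 0.999
12.15 [ 628.2 -119.1   73.8] a -32.85 z [-0.0017  0.003  -1.    ] [ 0.4 -0.8  0.4] 0.999
```

```bash
python3 -m pendant '[[[-1.3,-8.2,-10,0,0,-0.013],[0,0,-20,0,0,0],[0,0,-20,0,0,0],[0,0,-9,0,0,0],[0,0,-3,0,0,0],[0,0,0,0,0,0]]]' 100; python3 -c "from h import *
st()"
```

```text
t: 12.9
tcp_pos: [0.6279, -0.1273, 0.0099]
tcp_rot: [-3.005, 0.907, -0.001]
ft_force: [0.0, -0.1, 0.3]
grip_width: 1.001
12.9 [ 627.9 -127.3    9.9] a -33.59 z [ 0.0015  0.0023 -1.    ] [ 0.  -0.1  0.3] 1.001
```

```bash
python3 -m pendant '[[[-1,0,-1,0,0,0],[0,0,0,0,0,0],[0,0,0,0,0,0],[0,0,0,0,0,0],[0,0,0,0,0,0],[0,0,0,0,0,0],[0,0,10,0,0,0],[0,0,30,0,0,0],[0,0,40,0,0,0],[0,0,40,0,0,0]]]' 0; python3 -c "from h import *
st()"
```

```text
t: 14.15
tcp_pos: [0.6242, -0.1267, 0.1296]
tcp_rot: [-3.006, 0.907, 0.011]
ft_force: [0.1, -0.4, -1.8]
grip_width: 0.553
14.15 [ 624.2 -126.7  129.6] a -33.58 z [-0.0063  0.0042 -1.    ] [ 0.1 -0.4 -1.8] 0.553
```

```bash
python3 -m pendant '[[[-5,40,40,0,0,0.06],[-6,45,40,0,0,0.06],[-6,45,0,0,0,0.06],[-6,45,0,0,0,0.06],[-6,45,0,0,0,0.06],[-6,45,0,0,0,0.06],[-6,45,0,0,0,0.06],[-3,25,0,0,0,0.05],[0,0,0,0,0,0],[0,0,0,0,0,0]]]'; python3 - <<'E'
from h import *
o=st(); c=snap('wrist','w8.png'); print(*tops(c,.108,.122,200),sep='\n')
P=cloud(c); T=toolpts(c,P,o)*1000
q=T[(abs(T[...,0])<60)&(abs(T[...,1])<26)&(T[...,2]<-28)&(T[...,2]>-40)]
for y in np.arange(-20,21,8):
    s=q[abs(q[:,1]-y)<2]; print(y,np.percentile(s[:,0],99).round(1),np.median(s[:,2]).round(1))
E
```

```text
t: 15.4
tcp_pos: [0.5772, 0.217, 0.2225]
tcp_rot: [-3.134, 0.163, -0.006]
ft_force: [-0.6, 0.3, -2.2]
grip_width: 0.555
15.4 [577.2 217.  222.5] a -5.94 z [ 0.0037  0.003  -1.    ] [-0.6  0.3 -2.2] 0.555
(array([165., 231.]), np.int32(4370), array([570.9, 320.2]), array([48.6, 69.8]), 174.6, np.float64(0.1155), array([ 81., 105., 155.]))
-20 33.7 -32.9
-12 33.7 -33.0
-4 33.7 -33.0
4 33.8 -33.1
12 33.8 -33.1
20 33.7 -33.0
```

View pics/w8.png

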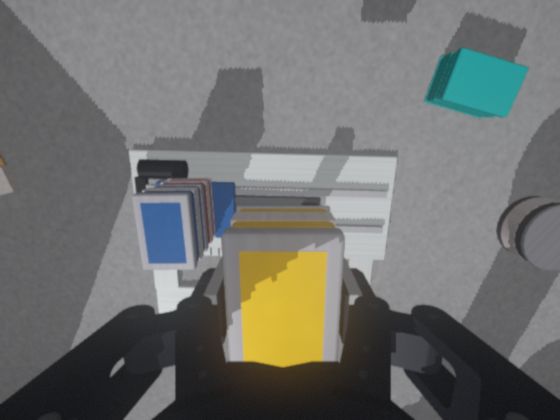

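```bash
python3 -m pendant '[[[-2,30,0,0,0,0.009],[-2,40,-10,0,0,0],[-1,34,-20,0,0,0],[0,0,-20,0,0,0],[0,0,-15,0,0,0],[0,0,0,0,0,0],[0,0,0,0,0,0]]]'; python3 -c "from h import *
st()"
```

```text
t: 16.32
tcp_pos: [0.5754, 0.3159, 0.1579]
tcp_rot: [-3.134, 0.171, -0.01]
ft_force: [1.0, -0.6, -1.7]
grip_width: 0.553
16.32 [575.4 315.9 157.9] a -6.23 z [ 0.0066  0.003  -1.    ] [ 1.  -0.6 -1.7] 0.553
```

```bash
python3 -m pendant '[[[-3.6,5.1,-10,-0.003,0.006,0.014],[0,0,-8,0,0,0],[0,0,0,0,0,0]]]'; python3 -c "from h import *
st();c=snap('wrist','w9.png')
c=snap('side','sd9.png')
cv2.imwrite('pics/sd9z.png',cv2.resize(c['pixels'][90:210,170:330],None,fx=5,fy=5)[:,:,::-1])"
```

```text
t: 16.7
tcp_pos: [0.5721, 0.321, 0.1403]
tcp_rot: [-3.137, 0.148, -0.003]
ft_force: [-0.6, 1.0, -2.0]
grip_width: 0.55
16.7 [572.1 321.  140.3] a -5.42 z [ 2.2e-03  8.0e-04 -1.0e+00] [-0.6  1.  -2. ] 0.55
```

View pics/sd9z.png

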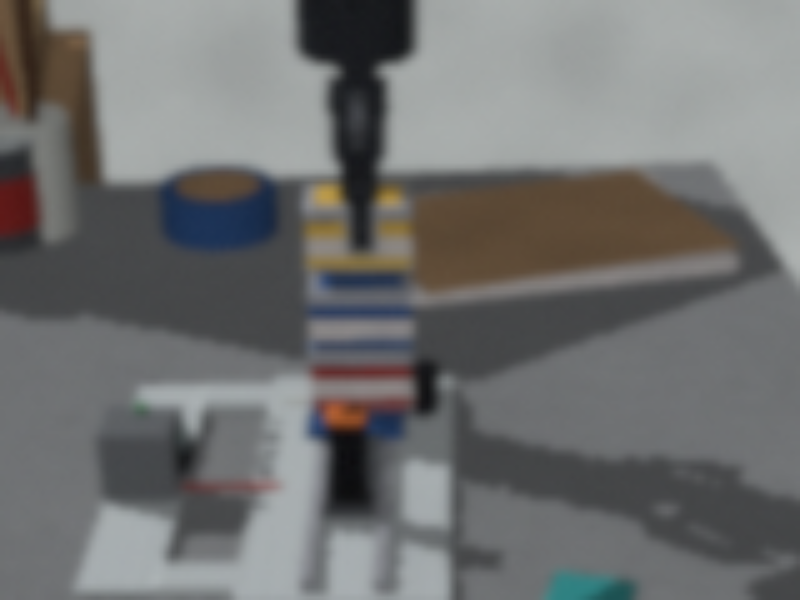

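View pics/w9.png

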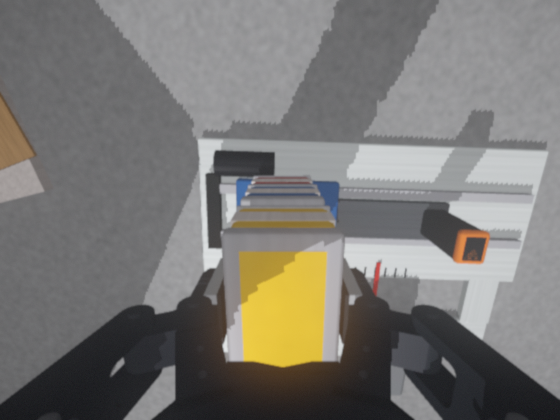

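Yellow is right above the column in both views (side view at x≈360 for all three tins). Lowering.

```bash
python3 -m pendant '[[[0,0,-6,0,0.002,0],[0,0,-4,0,0,0],[0,0,-2,0,0,0],[0,0,0,0,0,0]]]'; python3 -c "from h import *
st()"
```

```text
t: 17.3
tcp_pos: [0.5726, 0.3212, 0.1287]
tcp_rot: [-3.136, 0.149, -0.003]
ft_force: [-0.4, 0.5, -2.0]
grip_width: 0.555
17.3 [572.6 321.2 128.7] a -5.43 z [ 0.0018  0.0017 -1.    ] [-0.4  0.5 -2. ] 0.555
```

```bash
python3 -m pendant '[[[-0.5,0,-1.5,0,0.002,0],[0,0,-1,0,0,0],[0,0,-1,0,0,0]]]'; python3 -c "from h import *
st()"
```

```text
t: 17.68
tcp_pos: [0.5723, 0.3213, 0.1264]
tcp_rot: [-3.136, 0.149, -0.001]
ft_force: [-3.2, -1.3, 5.8]
grip_width: 0.554
17.68 [572.3 321.3 126.4] a -5.43 z [ 9.0e-04  2.2e-03 -1.0e+00] [-3.2 -1.3  5.8] 0.554
```

```bash
python3 -m pendant '[[[0,0,0.5,0,0,0]]]'; python3 -m pendant '[[[0,0,0,0,0,0],[0,0,0,0,0,0],[0,0,0,0,0,0],[0,0,0,0,0,0],[0,0,15,0,0,0],[0,0,30,0,0,0],[0,0,35,0,0,0],[0,0,0,0,0,0]]]' 100; python3 - <<'E'
from h import *
st()
c=snap('scene','sc10.png'); print(*tops(c,.156,.166,100),sep='\n')
c=snap('side','sd10.png');print(*tops(c,.15,.17,100),sep='\n')
E
```

```text
t: 17.8
tcp_pos: [0.5724, 0.3213, 0.1269]
tcp_rot: [-3.136, 0.149, -0.002]
ft_force: [-0.4, -0.1, -1.6]
grip_width: 0.554
t: 18.8
tcp_pos: [0.5728, 0.3216, 0.2136]
tcp_rot: [-3.133, 0.148, -0.008]
ft_force: [0.1, -0.2, -0.5]
grip_width: 1.002
18.8 [572.8 321.6 213.6] a -5.43 z [ 0.0053  0.0044 -1.    ] [ 0.1 -0.2 -0.5] 1.002
(array([304., 101.]), np.int32(245), array([572.1, 316.5]), array([55. , 71.2]), 176.0, np.float64(0.1588), array([226., 187.,  84.]))
(array([422.,  65.]), np.int32(1112), array([1691.8, 1481.8]), array([ 897.2, 1811.3]), 128.9, np.float64(0.16), array([166., 170., 169.]))
(array([104.,  81.]), np.int32(625), array([ 116.8, 1152.5]), array([336.3, 822.3]), 45.2, np.float64(0.1601), array([104.,  83.,  61.]))
(array([136., 105.]), np.int32(139), array([190.6, 669.5]), array([45.8, 95.1]), 14.8, np.float64(0.1598), array([52., 52., 47.]))
(array([241., 134.]), np.int32(168), array([571.4, 316.1]), array([47.8, 68.8]), 173.9, np.float64(0.1598), array([147.5, 135. ,  96. ]))
(array([ 21., 204.]), np.int32(233), array([ 56.7, -43.2]), array([ 45.7, 122. ]), 64.3, np.float64(0.1609), array([33., 49., 50.]))
```

Yellow stands with its lid at z≈0.16. I'm moving above the handle and checking the column with the wrist camera.

```bash
python3 -m pendant '[[[-3,-20,10,0,0.005,-0.015],[-5,-35,0,0,0,-0.018],[-6,-40,0,0,0,0],[-5,-35,0,0,0,0],[0,0,0,0,0,0],[0,0,0,0,0,0]]]'; python3 - <<'E'
from h import *
st()
c=snap('wrist','w11.png');P=cloud(c);px=c['pixels'].astype(int)
for lo,hi in [(.152,.166),(.08,.09)]: print(*tops(c,lo,hi,150),sep='\n')
a=np.radians(174.6-180); n=np.array([-np.sin(a),np.cos(a)]); t=np.array([np.cos(a),np.sin(a)])
D=(P[...,:2]-np.array([.5708,.3205])); s=D@t*1000; d=D@n*1000
for nm,lo,hi in [('yel',.122,.155),('blue',.08,.11),('red',.035,.066)]:
    m=(P[...,2]>lo)&(P[...,2]<hi)&(abs(s)<30)&(d<-15)&(d>-35); 
    m2=(P[...,2]>lo)&(P[...,2]<hi)&(abs(d)<18)&(abs(abs(s)-35)<8)
    print(nm,m.sum(),np.median(d[m]).round(2) if m.any() else '', 'end',m2.sum(),np.median(s[m2]).round(2) if m2.any() else '')
r=(px[...,0]>px[...,1]+60)&(px[...,0]>px[...,2]+60)&(P[...,2]<.02)
n_,l,S,ce=cv2.connectedComponentsWithStats(r.astype(np.uint8)); i=1+S[1:,4].argmax(); print(S[i]); v,u=np.where(l==i)
W=np.array([ray(c,x,y,.010)[:2]*1000 for x,y in zip(u,v)])
L=cv2.fitLine(W.astype(np.float32),cv2.DIST_HUBER,0,.1,.1).ravel(); print('line',L[2:],np.degrees(np.arctan2(L[1],L[0]))); print('ends',W[W[:,0].argmin()],W[W[:,0].argmax()])
b=(px[...,2]>px[...,0]+40)&(abs(P[...,2]-.028)<.005); q=P[b][:,:2]*1e3; print('platform',b.sum(),cv2.minAreaRect(q.astype(np.float32)))
E
```

```text
t: 19.65
tcp_pos: [0.5493, 0.1817, 0.2163]
tcp_rot: [3.131, -0.21, -0.022]
ft_force: [0.5, 0.6, -0.9]
grip_width: 1.0
19.65 [549.3 181.7 216.3] a -7.68 z [-0.0141 -0.0021 -0.9999] [ 0.5  0.6 -0.9] 1.0

(array([148., 195.]), np.int32(392), array([579.5, 303.5]), array([38., 82.]), 28.0, np.float64(0.0853), array([97., 93., 93.]))
(array([273., 204.]), np.int32(567), array([550. , 189.2]), array([20.4, 24.6]), 172.3, np.float64(0.0842), array([200., 127.,  74.]))
yel 1753 -23.06 end 270 34.36
blue 934 -23.04 end 144 33.95
red 612 -22.55 end 83 32.94
[243 227   4  47 101]
line [480.1159 236.5287] -7.325334
ends [446.32950306 240.63510487] [507.55748545 233.75290414]
platform 1546 ((615.8865356445312, 156.1870880126953), (77.65535736083984, 328.83233642578125), 19.822158813476562)
```

View pics/w11.png

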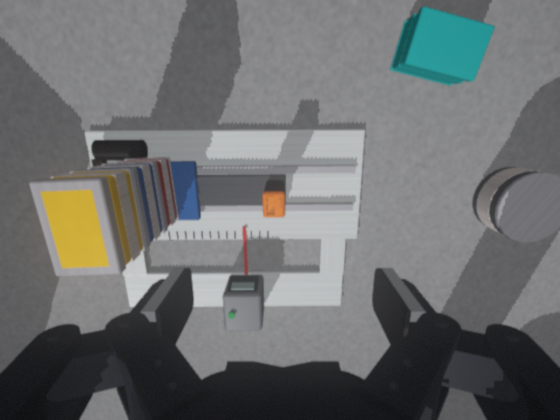

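The yellow, blue and red side faces agree within about 1 mm. The handle cap is at (273,204), which gives (550,189.2). The red line is at (245,250), 4 px wide, and the estimated travel to it is about 92 mm. Going down to the handle.

```bash
python3 -m pendant '[[[1,7.5,-20,0.002,-0.014,0.004],[0,0,-30,0,0,0],[0,0,-30,0,0,0],[0,0,-30,0,0,0],[0,0,0,0,0,0]]]'; python3 -c "from h import *
st()"
```

```text
t: 20.32
tcp_pos: [0.5497, 0.1934, 0.103]
tcp_rot: [-3.135, 0.196, 0.0]
ft_force: [0.7, -0.3, 0.3]
grip_width: 1.0
20.32 [549.7 193.4 103. ] a -7.14 z [-2.e-04  2.e-04 -1.e+00] [ 0.7 -0.3  0.3] 1.0
```

```bash
python3 -m pendant '[[[0.3,-4.2,-15,0,0,-0.003],[0,0,-20,0,0,0],[0,0,-15,0,0,0],[0,0,-6,0,0,0],[0,0,0,0,0,0]]]'; python3 -c "from h import *
st()
c=snap('side','sd12.png')
cv2.imwrite('pics/sd12z.png',cv2.resize(c['pixels'][90:210,170:330],None,fx=5,fy=5)[:,:,::-1])"
```

```text
t: 20.95
tcp_pos: [0.5523, 0.19, 0.0485]
tcp_rot: [-3.133, 0.199, -0.01]
ft_force: [-0.3, 0.3, -0.1]
grip_width: 1.001
20.95 [552.3 190.   48.5] a -7.27 z [ 0.0063  0.0018 -1.    ] [-0.3  0.3 -0.1] 1.001
```

View pics/sd12z.png

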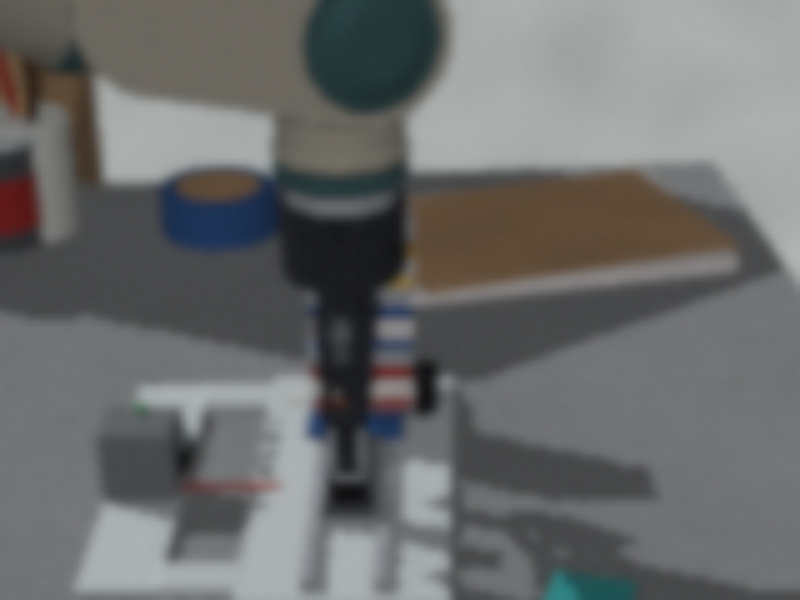

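The fingers straddle the handle. Closing.

```bash
python3 -m pendant '[[[-2,-0.6,0,0.001,0.005,0],[0,0,0,0,0,0],[0,0,0,0,0,0],[0,0,0,0,0,0],[0,0,0,0,0,0],[0,0,0,0,0,0],[0,0,0,0,0,0]]]' 0; python3 -c "from h import *
st()"
```

```text
t: 21.88
tcp_pos: [0.5513, 0.1895, 0.051]
tcp_rot: [-3.132, 0.199, -0.007]
ft_force: [0.4, -0.5, 0.3]
grip_width: 0.222
21.88 [551.3 189.5  51. ] a -7.27 z [ 0.0045  0.0034 -1.    ] [ 0.4 -0.5  0.3] 0.222
```

```bash
python3 -m pendant '[[[-0.1,-1,0,0,0,0],[-0.3,-2,0,0,0,0],[-0.4,-3,0,0,0,0],[-0.4,-3,0,0,0,0],[-0.4,-3,0,0,0,0],[-0.4,-3,0,0,0,0],[-0.4,-3,0,0,0,0],[-0.4,-3,0,0,0,0]]]'; python3 -c "from h import *
st()"
```

```text
t: 22.88
tcp_pos: [0.5486, 0.1687, 0.051]
tcp_rot: [-3.129, 0.198, -0.009]
ft_force: [2.1, 5.4, -0.9]
grip_width: 0.229
22.88 [548.6 168.7  51. ] a -7.23 z [ 0.006   0.0059 -1.    ] [ 2.1  5.4 -0.9] 0.229
```

```bash
python3 -m pendant '[[[-0.4,-3,0,0,0,0],[-0.4,-3,0,0,0,0],[-0.4,-3,0,0,0,0],[-0.4,-3,0,0,0,0],[-0.4,-3,0,0,0,0],[-0.4,-3,0,0,0,0],[-0.4,-3,0,0,0,0],[-0.4,-3,0,0,0,0],[-0.4,-3,0,0,0,0],[-0.4,-3,0,0,0,0]]]'; python3 -c "from h import *
st()"; python3 -m pendant '[[[-0.4,-3,0,0,0,0],[-0.4,-3,0,0,0,0],[-0.4,-3,0,0,0,0],[-0.4,-3,0,0,0,0],[-0.4,-3,0,0,0,0],[-0.4,-3,0,0,0,0],[-0.3,-2,0,0,0,0],[-0.1,-1,0,0,0,0],[0,0,0,0,0,0]]]'; python3 - <<'E'
from h import *
st()
c=snap('wrist','w13.png')
c=snap('scene','sc13.png')
cv2.imwrite('pics/sc13z.png',cv2.resize(c['pixels'][70:190,215:345],None,fx=6,fy=5,interpolation=cv2.INTER_CUBIC)[:,:,::-1])
E
```

```text
t: 24.12
tcp_pos: [0.5446, 0.1381, 0.051]
tcp_rot: [-3.127, 0.196, -0.011]
ft_force: [2.3, 6.0, -0.9]
grip_width: 0.228
24.12 [544.6 138.1  51. ] a -7.19 z [ 0.0076  0.0082 -0.9999] [ 2.3  6.  -0.9] 0.228
t: 25.25
tcp_pos: [0.542, 0.1177, 0.051]
tcp_rot: [-3.124, 0.195, -0.014]
ft_force: [4.1, 6.4, -1.3]
grip_width: 0.225
25.25 [542.  117.7  51. ] a -7.15 z [ 0.0095  0.0104 -0.9999] [ 4.1  6.4 -1.3] 0.225
```

View pics/w13.png

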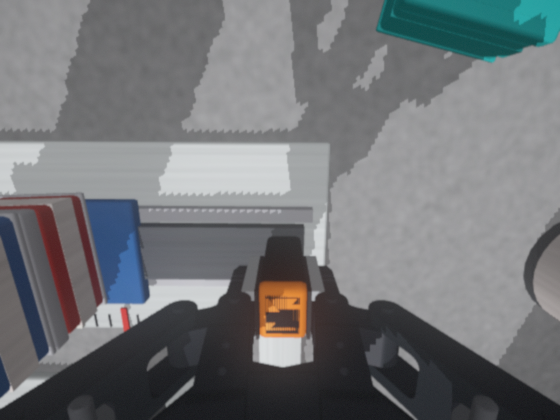

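View pics/sc13z.png

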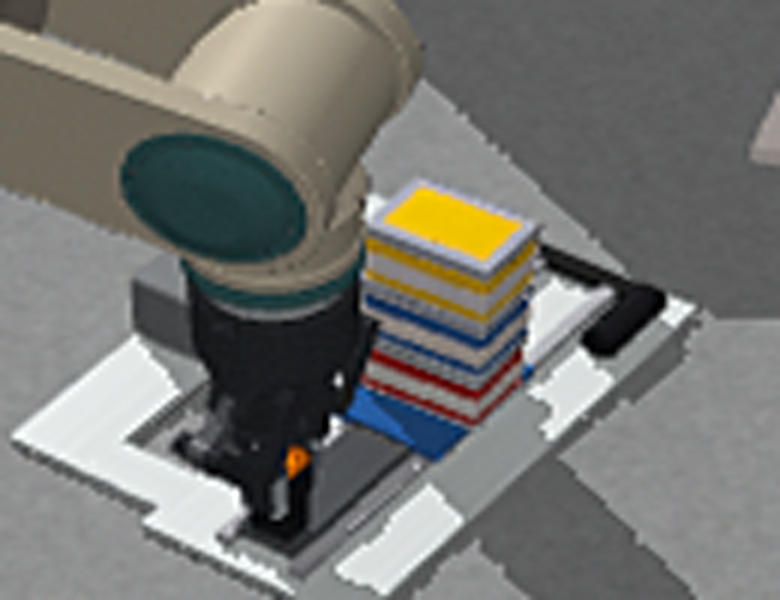

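The column is standing and the gripper has travelled 72 mm. In the wrist view the mark line's end is at (125,318) and the platform's front edge runs at x≈140. I'll measure the remaining distance in several ways.

```bash
cat > m.py <<'E'
from h import *
import sys
yaw=np.radians(float(sys.argv[3]) if len(sys.argv)>3 else 82.7); xs=np.array([np.cos(yaw),np.sin(yaw)])
f=sys.argv[1]; c=load(f); P=cloud(c); px=c['pixels'].astype(int); S=P[...,:2]@xs*1000
ys=P[...,:2]@np.array([-xs[1],xs[0]])*1000
y0=np.array([.550,.1892])@np.array([-xs[1],xs[0]])*1000
# platform front edge
b=(px[...,2]>px[...,0]+40)&(abs(P[...,2]-.028)<.006)&(abs(ys-y0)<36)
v,u=np.where(b); pts=[]
for r in np.unique(v):
    x=u[v==r].max(); pts.append(ray(c,x+.5,r,.028)[:2]*1000@xs if len(u[v==r])>15 else np.nan)
pts=np.array(pts); print('front edge s',np.nanmedian(pts).round(1),np.nanstd(pts).round(2),'-> pointer s',(np.nanmedian(pts)+44).round(1))
h=(px[...,0]>140)&(px[...,2]<110)&(px[...,0]-px[...,2]>70)&(abs(P[...,2]-.085)<.006)&(abs(ys-y0)<25)
if h.sum(): 
    v,u=np.where(h); w=np.array([ray(c,i,j,.085)[:2]*1000@xs for i,j in zip(u,v)]); w2=(w.max()+w.min())/2; print('cap s',w2.round(1),np.ptp(w).round(1),'-> pointer',(w2+130).round(1))
r=(px[...,0]>px[...,1]+60)&(px[...,0]>px[...,2]+60)&(P[...,2]<.02)&(P[...,2]>.002)&(ys>y0+30)
n_,l,St,ce=cv2.connectedComponentsWithStats(r.astype(np.uint8))
i=1+St[1:,4].argmax(); v,u=np.where(l==i); W=np.array([ray(c,x,y,.010)[:2]*1000 for x,y in zip(u,v)]); print('line n',len(W),'s',(W@xs).mean().round(1),'range',(W@xs).min().round(1),(W@xs).max().round(1), 'y',(W[:,0].min().round(0),W[:,0].max().round(0)))
E
for f in w6 w11 w13 sc6 sc13; do echo $f; python3 m.py $f x; done
python3 - <<'E'
from h import *
c=snap('side','sd13.png'); cv2.imwrite('pics/sd13z.png',cv2.resize(c['pixels'][110:220,180:290],None,fx=6,fy=5,interpolation=cv2.INTER_CUBIC)[:,:,::-1])
E
```

```text
w6
front edge s 343.4 0.4 -> pointer s 387.4
cap s 258.3 20.5 -> pointer 388.3
line n 94 s 295.8 range 294.3 297.3 y (np.float64(446.0), np.float64(507.0))
w11
front edge s 342.9 0.42 -> pointer s 386.9
cap s 257.1 19.6 -> pointer 387.1
line n 101 s 295.6 range 294.1 297.2 y (np.float64(446.0), np.float64(508.0))
w13
front edge s 269.0 0.39 -> pointer s 313.0
cap s 184.2 18.8 -> pointer 314.2
line n 135 s 295.1 range 292.9 297.4 y (np.float64(491.0), np.float64(509.0))
sc6
front edge s 368.9 0.0 -> pointer s 412.9
cap s 254.9 21.1 -> pointer 384.9
line n 25 s 295.0 range 292.4 297.6 y (np.float64(447.0), np.float64(508.0))
sc13
front edge s nan nan -> pointer s nan
cap s 185.1 15.2 -> pointer 315.1
line n 6 s 731.3 range 726.9 738.0 y (np.float64(301.0), np.float64(316.0))m.py:12: RuntimeWarning: All-NaN slice encountered
  pts=np.array(pts); print('front edge s',np.nanmedian(pts).round(1),np.nanstd(pts).round(2),'-> pointer s',(np.nanmedian(pts)+44).round(1))
  var = nanvar(a, axis=axis, dtype=dtype, out=out, ddof=ddof,
```

View pics/sd13z.png

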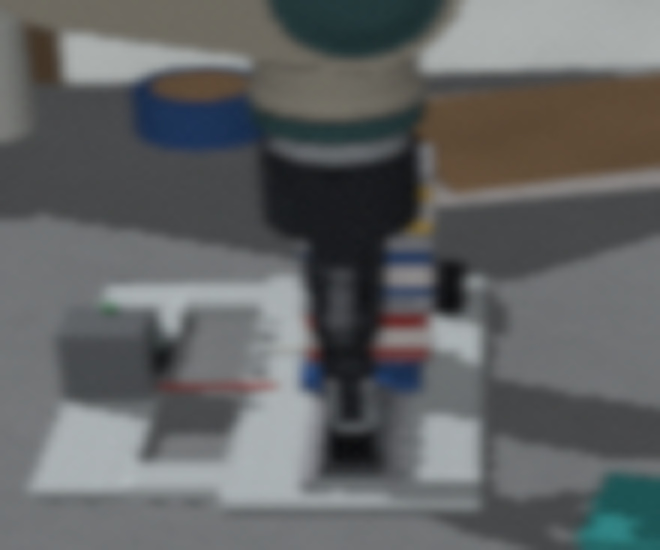

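The estimates agree: 18–19 mm to go. Continuing slowly.

```bash
python3 -m pendant '[[[-0.1,-1,0,0,0,0],[-0.2,-2,0,0,0,0],[-0.3,-3,0,0,0,0],[-0.3,-3,0,0,0,0],[-0.3,-3,0,0,0,0],[-0.3,-2,0,0,0,0],[-0.2,-2,0,0,0,0],[-0.1,-1,0,0,0,0],[0,0,0,0,0,0]]]'; python3 - <<'E'
from h import *
st()
c=snap('wrist','w14.png'); c=snap('side','sd14.png'); cv2.imwrite('pics/sd14z.png',cv2.resize(c['pixels'][130:220,180:290],None,fx=7,fy=6,interpolation=cv2.INTER_CUBIC)[:,:,::-1])
E
python3 m.py w14
```

```text
t: 26.52
tcp_pos: [0.5401, 0.1023, 0.051]
tcp_rot: [-3.122, 0.194, -0.015]
ft_force: [4.3, 6.0, -2.4]
grip_width: 0.223
26.52 [540.1 102.3  51. ] a -7.1 z [ 0.0104  0.0126 -0.9999] [ 4.3  6.  -2.4] 0.223
front edge s 253.6 0.31 -> pointer s 297.6
cap s 168.8 19.2 -> pointer 298.8
line n 205 s 295.1 range 292.8 297.4 y (np.float64(481.0), np.float64(508.0))
```

View pics/w14.png

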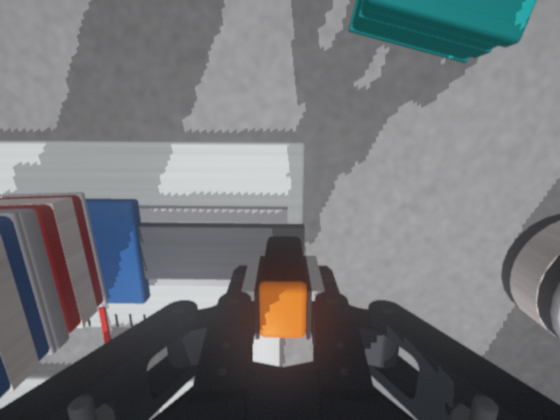

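View pics/sd14z.png

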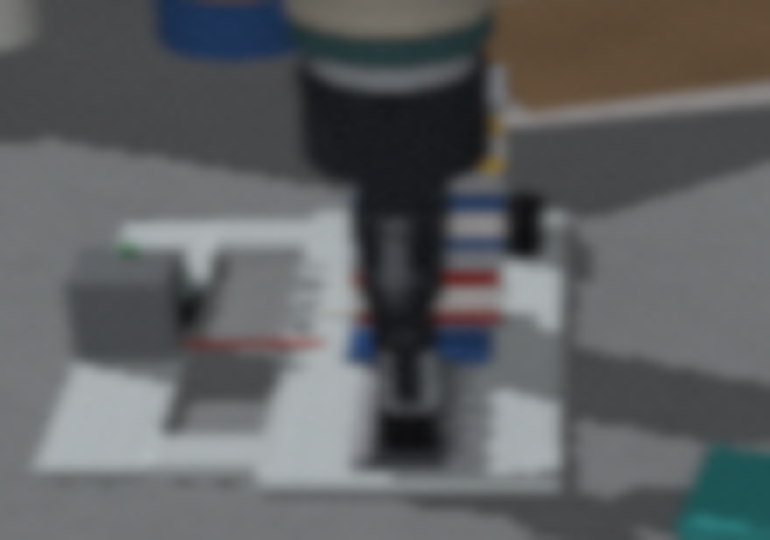

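About 3 mm to go. Pulling the last bit.

```bash
python3 -m pendant '[[[-0.1,-1,0,0,0,0],[-0.1,-1,0,0,0,0],[-0.1,-1.3,0,0,0,0],[0,0,0,0,0,0],[0,0,0,0,0,0],[0,0,0,0,0,0]]]'; python3 - <<'E'
from h import *
st()
snap('wrist','w15.png'); c=snap('side','sd15.png'); cv2.imwrite('pics/sd15z.png',cv2.resize(c['pixels'][130:220,180:290],None,fx=7,fy=6,interpolation=cv2.INTER_CUBIC)[:,:,::-1])
c=snap('scene','sc15.png'); cv2.imwrite('pics/sc15z.png',cv2.resize(c['pixels'][70:190,215:345],None,fx=6,fy=5,interpolation=cv2.INTER_CUBIC)[:,:,::-1])
st()
E
python3 m.py w15
```

```text
t: 27.38
tcp_pos: [0.5398, 0.1001, 0.051]
tcp_rot: [-3.122, 0.193, -0.016]
ft_force: [4.6, 7.4, -1.7]
grip_width: 0.226
27.38 [539.8 100.1  51. ] a -7.08 z [ 0.0111  0.0131 -0.9999] [ 4.6  7.4 -1.7] 0.226
27.52 [539.8 100.1  51. ] a -7.08 z [ 0.0111  0.0131 -0.9999] [ 5.3  7.7 -1.4] 0.223
front edge s 251.3 0.35 -> pointer s 295.3
cap s 166.6 19.2 -> pointer 296.6
line n 206 s 295.0 range 292.8 297.3 y (np.float64(480.0), np.float64(509.0))
```

View pics/sc15z.png

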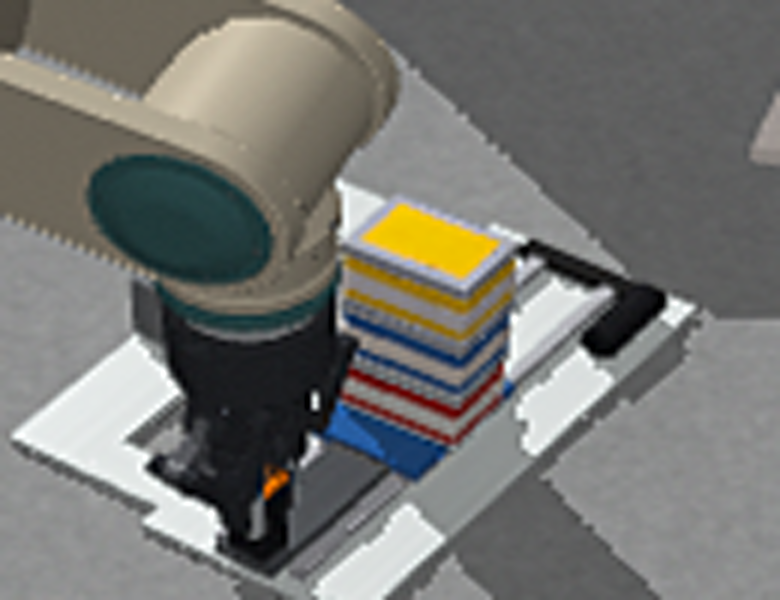

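View pics/sd15z.png

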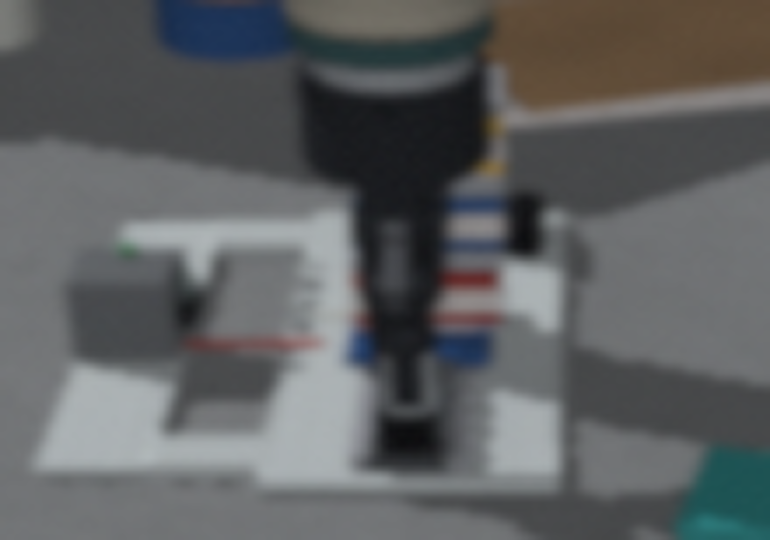

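The side view also shows a faint pointer tip near (335,318) in the zoom, left of the column. I'll ray-cast it for a third check.

```bash
python3 - <<'E'
from h import *
c=load('sd15'); px=c['pixels']
cv2.imwrite('pics/sd15y.png',cv2.resize(px[170:200,205:255],None,fx=15,fy=15,interpolation=cv2.INTER_NEAREST)[:,:,::-1])
yaw=np.radians(82.7); xs=np.array([np.cos(yaw),np.sin(yaw)])
for u,v,z in [(228.6,183,.028),(226,187.2,.010)]:
    p=ray(c,u,v,z)*1000; print(p, p[:2]@xs)
c=load('w15'); cv2.imwrite('pics/w15z.png',cv2.resize(c['pixels'][180:400,0:200],None,fx=3.5,fy=2.7,interpolation=cv2.INTER_CUBIC)[:,:,::-1])
E
```

```text
[518.85856568 225.13484039  28.        ] 289.2385575803811
[509.98276906 230.87390217  10.        ] 293.80330144919697
```

View pics/sd15y.png

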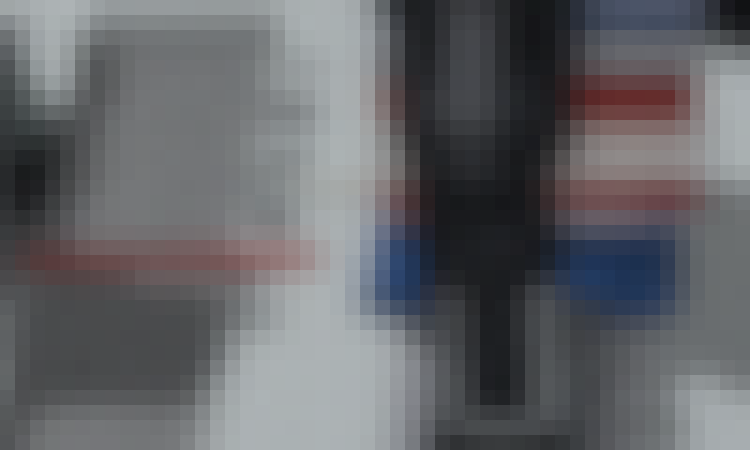

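View pics/w15z.png

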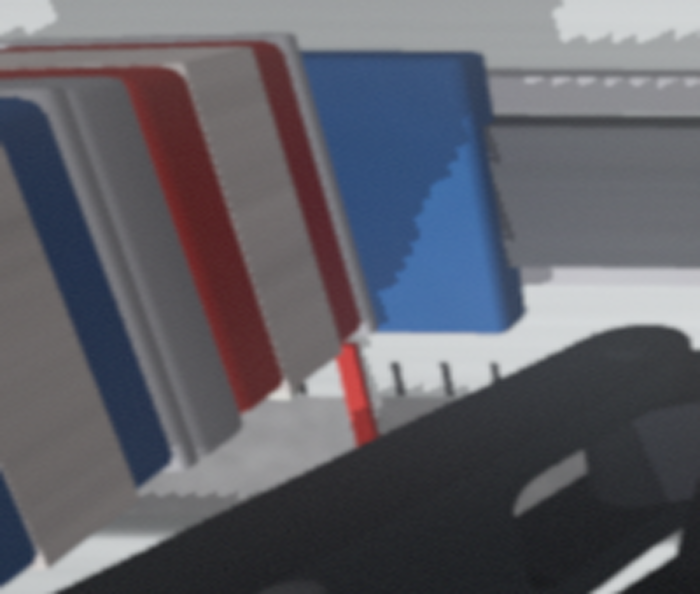

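```bash
python3 - <<'E'
from h import *
c=load('sd15'); px=c['pixels'].astype(int)
xs=np.array([np.cos(np.radians(82.7)),np.sin(np.radians(82.7))])
for u in range(222,232): print(u,[tuple(px[v,u]-0) for v in range(179,190)] if u in(225,228,229) else '')
# line subpixel by redness, pointer by yellowness (R-B) columns
for nm,us,vs,z in [('line',range(212,226),range(183,191),.010),('ptr',range(226,230),range(179,186),.028)]:
    R=[]
    for u in us:
        w=np.array([px[v,u,0]-px[v,u,1 if nm=='line' else 2] for v in vs],float); w-=w.min()
        v=(w*np.array(vs)).sum()/w.sum(); R.append((ray(c,u,v,z)[:2]*1000)@xs)
    print(nm,np.round(R,1))
E
```

```text
222 
223 
224 
225 [(np.int64(153), np.int64(159), np.int64(161)), (np.int64(151), np.int64(157), np.int64(158)), (np.int64(155), np.int64(160), np.int64(160)), (np.int64(156), np.int64(160), np.int64(160)), (np.int64(156), np.int64(162), np.int64(162)), (np.int64(159), np.int64(164), np.int64(166)), (np.int64(161), np.int64(161), np.int64(162)), (np.int64(159), np.int64(147), np.int64(148)), (np.int64(158), np.int64(143), np.int64(144)), (np.int64(165), np.int64(162), np.int64(163)), (np.int64(170), np.int64(175), np.int64(176))]
226 
227 
228 [(np.int64(170), np.int64(176), np.int64(177)), (np.int64(170), np.int64(176), np.int64(177)), (np.int64(168), np.int64(172), np.int64(172)), (np.int64(164), np.int64(167), np.int64(165)), (np.int64(162), np.int64(166), np.int64(167)), (np.int64(164), np.int64(170), np.int64(172)), (np.int64(164), np.int64(170), np.int64(174)), (np.int64(162), np.int64(169), np.int64(174)), (np.int64(156), np.int64(164), np.int64(171)), (np.int64(153), np.int64(161), np.int64(169)), (np.int64(150), np.int64(158), np.int64(166))]
229 [(np.int64(161), np.int64(165), np.int64(166)), (np.int64(163), np.int64(166), np.int64(167)), (np.int64(161), np.int64(163), np.int64(162)), (np.int64(156), np.int64(154), np.int64(154)), (np.int64(151), np.int64(150), np.int64(153)), (np.int64(149), np.int64(153), np.int64(159)), (np.int64(143), np.int64(151), np.int64(162)), (np.int64(136), np.int64(145), np.int64(159)), (np.int64(128), np.int64(139), np.int64(155)), (np.int64(120), np.int64(132), np.int64(150)), (np.int64(114), np.int64(126), np.int64(142))]
230 
231 
line [295.5 295.8 295.5 294.7 296.  296.6 296.8 296.7 296.7 297.2 297.8 298.3
 298.2 297.8]
ptr [290.9 296.6 299.  300.1]
```

All estimates put the pointer 0 to 1.6 mm short of the line. One small nudge, a settle, then a final check.

```bash
python3 -m pendant '[[[0,-1.2,0,0,0,0],[0,0,0,0,0,0],[0,0,0,0,0,0],[0,0,0,0,0,0],[0,0,0,0,0,0],[0,0,0,0,0,0],[0,0,0,0,0,0],[0,0,0,0,0,0]]]'; python3 - <<'E'
from h import *
st(); c=snap('wrist','w16.png'); P=cloud(c)
st()
a=np.radians(174.6-180); n=np.array([-np.sin(a),np.cos(a)]); t=np.array([np.cos(a),np.sin(a)])
ctr=np.array([.5708,.3205])-.0905*np.array([.128,.992])
D=(P[...,:2]-ctr); s=D@t*1000; d=D@n*1000
for nm,lo,hi in [('yel',.122,.155),('blue',.08,.11),('red',.035,.066)]:
    m=(P[...,2]>lo)&(P[...,2]<hi)&(abs(s)<30)&(d<-12)&(d>-38); print(nm,m.sum(),np.median(d[m]).round(2) if m.any() else '')
c=snap('scene','sc16.png');P=cloud(c);D=(P[...,:2]-ctr); s=D@t*1000; d=D@n*1000
for nm,lo,hi in [('yel',.122,.155),('blue',.08,.11),('red',.035,.066)]:
    m=(P[...,2]>lo)&(P[...,2]<hi)&(abs(s)<30)&(d<-12)&(d>-38); m2=(P[...,2]>lo)&(P[...,2]<hi)&(abs(d)<18)&(abs(s-35)<8); print('sc',nm,m.sum(),np.median(d[m]).round(2) if m.any() else '',m2.sum(),np.median(s[m2]).round(2) if m2.any() else '')
for x in tops(c,.038,.052,150)+tops(c,.15,.17,150): print(*x)
E
python3 m.py w16
```

```text
t: 28.52
tcp_pos: [0.5398, 0.1, 0.051]
tcp_rot: [-3.122, 0.193, -0.017]
ft_force: [4.3, 7.3, -3.1]
grip_width: 0.225
28.52 [539.8 100.   51. ] a -7.08 z [ 0.0118  0.0131 -0.9998] [ 4.3  7.3 -3.1] 0.225
28.57 [539.8 100.   51. ] a -7.09 z [ 0.0118  0.0131 -0.9998] [ 3.5  7.9 -1.3] 0.222
yel 0 
blue 3408 -23.21
red 4925 -22.66
sc yel 149 -22.4 57 33.95
sc blue 120 -22.34 44 33.36
sc red 119 -21.62 35 32.25
[329.  50.] 240 [482.2 713.8] [ 94.2 100.5] 115.0 0.04 [125.5  94.   63. ]
[ 90. 142.] 193 [ 33.6 -23.8] [ 70.6 138.4] 54.1 0.0447 [110. 105.  92.]
[212. 214.] 558 [498.7 -81.6] [76.9 78.2] 83.8 0.0462 [115. 116. 119.]
[283. 215.] 371 [668.2   9.6] [50.3 71.8] 67.4 0.0425 [  0. 112. 110.]
[132. 304.] 545 [ 468.1 -394.5] [48.6 71.1] 126.5 0.0427 [248. 143.   0.]
[212. 302.] 532 [ 634.2 -301.7] [48.2 71. ] 173.5 0.0428 [ 70. 118. 100.]
[105. 406.] 407 [ 562.8 -615.5] [36.  55.3] 112.9 0.0448 [33. 33. 33.]
[ 88. 111.] 152 [54.6 -0.2] [26.3 99.1] 89.8 0.1582 [97.5 93.  81. ]
[286. 119.] 353 [560.6 230.3] [53.5 70.2] 174.6 0.1581 [216. 188.  84.]
front edge s 251.2 0.31 -> pointer s 295.2
cap s 166.5 19.1 -> pointer 296.5
line n 205 s 295.0 range 292.8 297.3 y (np.float64(480.0), np.float64(509.0))
```

The sled is steady, with the pointer 0.2–1.5 mm from the line and the column square. The green tin and can haven't moved. Handing in.

```bash
python3 -c "from h import *
arm.finish_job(); st()"
```

```text
the job is handed in; nothing more can be done
the job is handed in; nothing more can be done
```

I stacked blue on red and yellow on blue, drew the sled out about 90 mm by its handle to the red line, and handed in at about 28.6 s still gripping it. No verdict is reported, so what follows is from my own last checks.

- **Column:** the tins' side faces line up to about 1 mm in the scene view, with the lid centre within about 1° of the placed angle. The wrist camera confirmed blue over red, but yellow was out of its view at the end.
- **Pointer and line:** the wrist view puts the pointer 0.2 mm (from the platform edge) to 1.5 mm (from the handle cap) short of the line. A third check before the last nudge, ray-casting the pointer in the side view, agreed with this but was noisy. My last 1.2 mm nudge barely moved the sled; I left it, as it is well inside the 5 mm limit.
- **Holding:** the sled was steady, the gripper was closed on the handle at a width of about 19 mm, and it felt about 8 N of pull.
- **Things to leave alone:** the green tin and the can were within 1 mm of where they started. I never went near the knife, but did not measure it at the end.
- **Disagreement with the text:** the red tin's long side lies across the sled's travel, not along it as written. I aligned the column to the red tin as I saw it.

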